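# Release a clamped prism block and store it in the divided crate

## Task

Free the black prism block from the clamping fixture by turning the red knob clockwise (seen from above) until it clicks past its detent and stays open with the clamp arm swung aside. Lift the block out and stand it upright on the blue pad, let go of it, then take it again the other way, across its thin direction, and lower it gently, without dropping it, into the free crate cell with the green floor, standing upright with its wider dimension running across the narrow cell, as the two stored blocks stand. Leave the knob open, and do not disturb the stored blocks or the other things on the bench, nor tip the block over.

Things in the scene. Friction and masses are not known exactly. Their poses are not given: they have to be found in the camera images.
- fixture: fixed aluminium clamping fixture, base 92 x 204 x 12 mm (x, y, z); origin at the centre of its underside; nest 50 mm from the origin towards its +y, knob axis 50 mm towards its -y (post 46 mm high on the base). From a pivot pin 92 mm towards -y a small spring strut (up to 78 mm high) reaches to the knob: its over-centre detent.
- nest (a point): centre of the nest floor, 12 mm above the bench, where the block stands. Two steel cheeks (26 mm wide, 8 mm thick, 44 mm high) stand 14.5 mm from it towards the fixture's +y and -y, so the block is taken by its ends that look to the fixture's +x and -x; there only stops 3.5 mm high stand, 23.5 to 28.5 mm from the centre.
- knob_grip (a point): point on the knob's vertical axis at grip height, 100 mm above the bench; turns with the knob. Red grip bar: 52 mm long (point y), 14 mm thick (point x), from 20 mm below to 12 mm above this point; grip it across its 14 mm. A dark clamp arm, 16 mm wide, reaches 112 mm from the axis along point +y, its top 26 mm below this point; closed, it lies 2 mm above the block.
- clamp_knob (a joint): knob and clamp arm angle, rad: 0 = closed (arm over the block), 1.3 = open against its stop; grows clockwise seen from above. An over-centre spring detent resists with up to 0.25 N m and throws the knob back to 0 unless it is turned past about 0.65; beyond that it snaps on towards 1.3 and stays.
- prism_block: the block to move: black, 40 mm wide (its x), 24 mm deep (its y), 48 mm high, 0.12 kg, a brass-ringed glass window on top; origin at the centre of its underside, z up. Starts clamped in the nest, its x along the fixture's x. A half turn makes no difference.
- pad: fixed blue set-down pad 100 x 100 mm, 3 mm thick, on the bench; origin at the centre of its underside.
- crate: fixed grey crate, 134 (x) x 168 (y) x 60 mm high, origin at the centre of its underside; floor and outer walls 5 mm thick, two dividers as high as the walls. Three cells at about y = -54, 0, +54 mm, each 124 mm long (x) and about 49 mm wide (y): a gripper opened along x up to 80 mm fits in; along y there is no room for fingers beside a 40 mm wide block.
- free_tag: flat green label 90 x 34 mm on the floor of the free cell (which of the three varies), origin at the centre of that cell, 5 mm above the bench; x along the cell's length, y across it.
- stored_block_1: block like prism_block already standing in a cell, its x (40 mm side) along the crate's y; leave it alone
- stored_block_2: the other stored block, likewise
- oil_bottle: bystander: white bottle 31 x 31 x 59 mm, origin under its centre
- tissue_pad: bystander: white and blue box 68 x 90 x 32 mm, origin under its centre
- dust_blower: bystander: red rubber blower 54 x 54 x 110 mm, origin under its centre
- loupe: bystander: black loupe 41 x 41 x 36 mm, origin under its centre
There are look-alikes about, which are no part of the job. What is shaped like the prism_block but purple is not meant.

How it is judged (in metres and radians):
On the way, in this order (a step that is already met when the one before it is completed fails the run):
1. the knob has been turned past its click, with the block still in the nest (value of joint clamp_knob above 1.1 rad and distance between prism_block and nest below 0.015 m), for 0.2 s.
2. the block stands upright on the blue pad, released (contact force between prism_block and the fingers below 0.1 N and linear speed of prism_block below 0.02 m/s and angle between prism_block's own z axis and vertical below 0.1 rad and x of prism_block in the frame of pad between -0.05 and 0.05 m and y of prism_block in the frame of pad between -0.05 and 0.05 m and z of prism_block in the frame of pad below 0.007 m), for 0.2 s.
At the end, for the whole second after the job is handed in: The block stands at rest and released on the floor of the free cell (within 4 mm of its floor height, within 56 mm along and 12 mm across the cell's centre), upright within 0.1 rad, its wide side across the cell within 0.35 rad; the clamp knob stays beyond 1.1 rad (contact force between prism_block and the fingers below 0.1 N and linear speed of prism_block below 0.02 m/s and angle between prism_block's own z axis and vertical below 0.1 rad and x of prism_block in the frame of free_tag between -0.056 and 0.056 m and y of prism_block in the frame of free_tag between -0.012 and 0.012 m and z of prism_block in the frame of free_tag between -0.004 and 0.004 m and angle between the x axis of prism_block and the y axis of free_tag, either way round below 0.35 rad and value of joint clamp_knob above 1.1 rad); the robot touches nothing.
It fails at once if the block is tipped over (more than 1 rad) (angle between prism_block's own z axis and vertical above 1 rad).
It fails at once if the block is dropped or thrust into the crate (faster than 0.4 m/s inside the cell) (linear speed of prism_block above 0.4 m/s and horizontal distance between prism_block and free_tag below 0.06 m and height (world z) of prism_block below 0.055 m).
It fails at once if a stored block is shifted by more than 15 mm (distance of any of stored_block_1, stored_block_2 from where it was at the start of the episode above 0.015 m).
It fails at once if a bystander is shifted by more than 30 mm (distance of any of oil_bottle, tissue_pad, dust_blower, loupe from where it was at the start of the episode above 0.03 m).
It also fails if it takes over 67 s, if anything falls off the work surface, if the arm or the gripper's body presses on something with over 40 N, if the wrist force passes 120 N, or if a joint passes its speed limit or range.

## Robot

A 6-joint arm with a two-finger parallel gripper is mounted at the origin on a cart in front of the work surface, level with it; the furniture and walls round the work are solid. World frame = base frame: x ahead of the robot, y to its left, z up, the work surface at z = 0. Lengths are in mm, angles in rad, forces in N, time in s.
With the tool pointing down it reaches from about 375 to 900 mm from the base axis. Payload 3.1 kg.
Tool frame: the origin (TCP) lies at the very end of the fingers, on their centre line; the grasp point (between the pads) lies 19 mm behind it; z points along the fingers, y is the line along which they close (so a half turn about z gives the same grasp; the last joint's range is limited). The gripper opens to 85 mm and grips with 20 to 120 N. Pads are 22 mm wide; open, the fingers measure 114 mm over their backs; the gripper's body (76 mm by 85 mm) begins 54 mm behind the grasp point. The pads swing forward as they close: fully open they stand 13 mm farther back than shut.
Start: joints at [-1.492, 0.527, 1.433, -0, 1.181, -0.178], TCP at [158.766, -604.475, 231.31] pointing down, gripper open.
Joint ranges: [-3.08, 3.08], [-0.75, 2.2], [0.22, 2.44], [-1.43, 4.57], [0, 2.65], [-2.85, 2.85]. Speed limits (rad/s): [2.79, 2.79, 3.14, 3.14, 3.14, 3.14].

## Interface

Orientations are given as [roll, pitch, yaw] about the fixed x, y, z axes, in that order (R = Rz(yaw) Ry(pitch) Rx(roll)).
In Python, from bench import manip, solve_ik, optics, telemetry gives the robot as it stands. Calls block until the motion is done:
- manip.movep(position, orientation): joint-space move of the TCP to a pose.
- manip.movel(position, v=150, orientation=None, guard=None): straight line of the TCP; orientation=None keeps the orientation; v is the mean speed in mm/s. With guard (N) it stops when the force on the tool has changed by that much, and returns True; else False.
- manip.goto_joints(angles): joint-space move.
- manip.move_gripper(opening, grasp_force=None): opening from 0.0 (shut) to 1.0 (fully open); grasp_force is the grip in N (None keeps the last); returns when the fingers have stopped.
- manip.sleep(seconds).
- solve_ik(position, orientation): joint angles nearest the present ones, or None.
- optics.camera(name): name is "side" or "top"; returns a dict with "frame" (384x512x3 uint8, red, green, blue), "fovy" (degrees; the focal length in pixels is half the picture's height over the tangent of half this angle, whatever the lens; pixels are square), "cx", "cy" (the principal point, pixels), "extrinsics" (4x4, takes a point from world to camera coordinates). Camera axes: x right, y up, looking along -z (the intrinsics and any distortion apply to the point x, -y, -z); pixel columns grow to the right and rows downward; lengths in mm; the calibration is good to about 2 mm. A picture is of the moment at which its call begins. There is no depth.
A pose or a line that the arm cannot do raises manip.IKError and nothing moves.
- manip.close_job(): hands the job in; it is judged then, once.
Readings, each from a call of its own:
- telemetry.read_time(): time.
- telemetry.read_joints(): joint angles.
- telemetry.read_joint_vel(): joint speeds.
- telemetry.read_joint_torque(): joint torques, N m.
- telemetry.read_eef_pos(): TCP position.
- telemetry.read_tool_rot(): TCP orientation.
- telemetry.read_contact_force(): force on the tool from outside, world axes, zero at the start.
- telemetry.read_moment(): the same for the moment, N m.
- telemetry.read_opening(): opening from 0.0 (shut) to 1.0 (fully open).
- telemetry.read_grasp_force(): force on a finger pad.
Only numpy, scipy, OpenCV 4.12 (cv2) and the standard library are available. Lean on these libraries where they do the work, as an engineer would, in place of code of your own. Each camera call takes 0.05 s, during which the arm holds its last target. There are 200 camera calls.

## Working session

There is one attempt and no reset: what is moved stays moved. The work goes in short steps, each a Python script; the robot and the scene stay as the last script left them, time stands still between calls to the robot, and variables do not carry over. Pictures are saved under pics/ and viewed, at most 10 in all, crops included, and the job is handed in when it is done.

```bash
ls; mkdir -p pics; python3 - <<'E'
from bench import manip, solve_ik, optics, telemetry
import cv2,numpy as np
for n in("side","top"):
    c=optics.camera(n); cv2.imwrite(f"pics/{n}0.png",cv2.resize(c["frame"][:,:,::-1],(800,600),interpolation=cv2.INTER_CUBIC))
    print(n,{k:v for k,v in c.items() if k!="frame"})
print(telemetry.read_time(),telemetry.read_tool_rot())
E
```

```text
pics
side {'fovy': 56.68889479692785, 'cx': 253.28246616361233, 'cy': 191.32777939063484, 'extrinsics': array([[ 9.93070369e-01, -1.17367647e-01,  6.00647716e-03,
        -5.87840247e+02],
       [ 6.63982990e-02,  6.02511817e-01,  7.95343182e-01,
        -1.31519588e+02],
       [-9.69665309e-02, -7.89432927e-01,  6.06129644e-01,
        -9.21071235e+02],
       [ 0.00000000e+00,  0.00000000e+00,  0.00000000e+00,
         1.00000000e+00]])}
top {'fovy': 43.59751195131002, 'cx': 244.41152671360936, 'cy': 183.8887661858475, 'extrinsics': array([[ 2.65304369e-03, -9.99610815e-01,  2.77701381e-02,
         5.32537631e+00],
       [ 9.96385071e-01,  5.00042910e-03,  8.48043993e-02,
        -6.38053166e+02],
       [-8.49102573e-02,  2.74447612e-02,  9.96010559e-01,
        -1.33698631e+03],
       [ 0.00000000e+00,  0.00000000e+00,  0.00000000e+00,
         1.00000000e+00]])}
0.1 [-3.13968378e+00 -3.23148672e-04  2.56794591e-01]
```

View pics/side0.png

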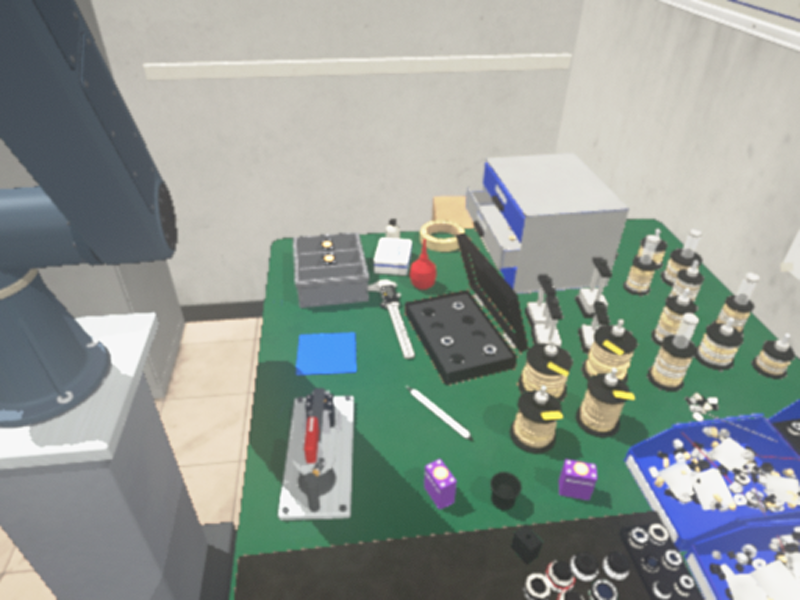

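View pics/top0.png

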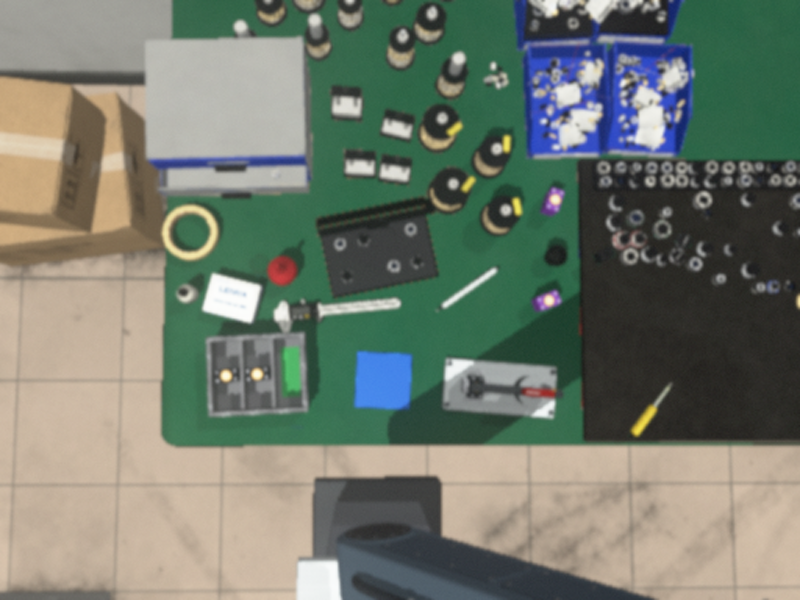

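The side view shows the fixture at about (318,455), pad (327,353) and crate (332,268). In the top view the fixture is at (500,388), the pad at (384,380), and the crate at (257,374) with the green free cell on the right (-y) at (291,369). Next I'll enlarge these.

```bash
cat > h.py <<'E'
from bench import manip, solve_ik, optics, telemetry
import cv2,numpy as np
def K(c):
    f=192/np.tan(np.radians(c["fovy"]/2)); return f
def proj(c,P):
    P=np.atleast_2d(P).astype(float); q=P@c["extrinsics"][:3,:3].T+c["extrinsics"][:3,3]; f=K(c)
    return np.c_[c["cx"]+f*q[:,0]/-q[:,2], c["cy"]-f*q[:,1]/-q[:,2]]
def back(c,uv,z):
    uv=np.atleast_2d(uv).astype(float); f=K(c); E=c["extrinsics"]; R=E[:3,:3]; o=-R.T@E[:3,3]
    d=np.c_[(uv[:,0]-c["cx"])/f,-(uv[:,1]-c["cy"])/f,-np.ones(len(uv))]@R
    return o+d*((z-o[2])/d[:,2])[:,None]
def crop(c,x0,y0,w,h,s,name):
    im=c["frame"][y0:y0+h,x0:x0+w,::-1]; im=cv2.resize(im,None,fx=s,fy=s,interpolation=cv2.INTER_CUBIC)
    for i in range(0,w,10): cv2.putText(im,str(x0+i),(i*s,8),0,.3,(255,255,255),1); cv2.line(im,(i*s,10),(i*s,14),(255,255,255),1)
    for i in range(0,h,10): cv2.putText(im,str(y0+i),(0,i*s+4),0,.3,(255,255,255),1)
    cv2.imwrite(f"pics/{name}.png",im)
E
python3 - <<'E'
from h import *
c=optics.camera("top")
crop(c,275,220,90,55,8,"fix"); crop(c,125,206,145,66,5,"crate")
E
```

```text
(no output)
```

View pics/fix.png

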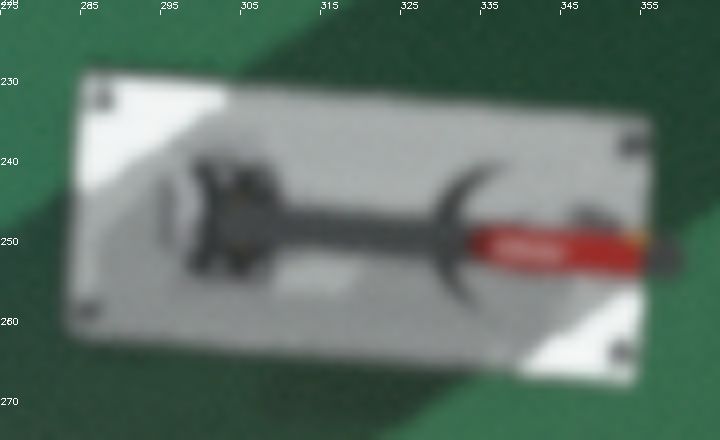

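View pics/crate.png

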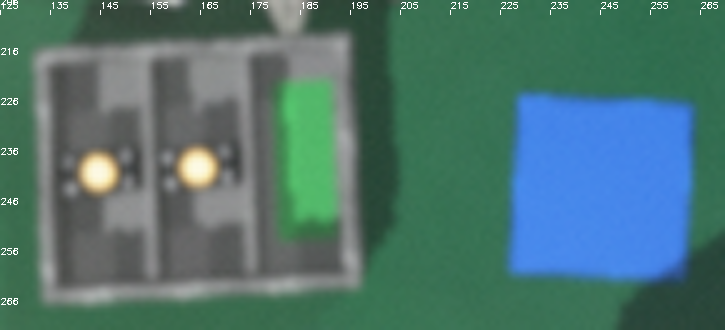

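Fixture corners in the crop are (83,72), (652,118), (635,383) and (67,333), with the red bar running from (472,243) to (645,262). Crate top corners are (35,52), (348,36), (357,286) and (42,302). Pad corners are (518,94), (693,102), (685,278) and (509,273).

```bash
python3 - <<'E'
from h import *
c=optics.camera("top"); s=optics.camera("side")
def fit(A,B):
    A=np.array(A,float);B=B[:,:2]; a=A-A.mean(0); b=B-B.mean(0)
    th=np.arctan2((a[:,0]*b[:,1]-a[:,1]*b[:,0]).sum(),(a*b).sum())
    R=np.array([[np.cos(th),-np.sin(th)],[np.sin(th),np.cos(th)]]); t=B.mean(0)-R@A.mean(0)
    return t,th,R,B-(A@R.T+t)
def run(n,px,x0,y0,sc,hx,hy,z):
    uv=(np.array(px)+.5)/sc-.5+[x0,y0]
    A=[(hx,hy),(hx,-hy),(-hx,-hy),(-hx,hy)]
    t,th,R,r=fit(A,back(c,uv,z)); print(n,t,th,"res",r.round(1).tolist())
    P=np.c_[np.array(A)@R.T+t,np.full(4,z)]; print("  side px(800)",(proj(s,P)/.64).round(0).tolist())
    return t,R
t,R=run("fix",[(83,72),(652,118),(635,383),(67,333)],275,220,8,46,102,12)
print("nest",t+R@[0,50],"knob",t+R@[0,-50])
k=t+R@[0,-50]
e=np.array([t+R@[0,-24],t+R@[0,-76]])
print("bar ends top px crop",((proj(c,np.c_[e,[112,112]])+.5-[275,220])*8).round(),"side",(proj(s,np.c_[e,[112,112]])/.64).round())
print("bar meas z112",back(c,[[275+472/8,220+244/8],[275+645/8,220+261/8]],112))
run("pad",[(518,94),(693,102),(685,278),(509,273)],125,206,5,50,50,3)
t,R=run("crate",[(35,52),(348,36),(357,286),(42,302)],125,206,5,67,84,60)
print("free cell",t+R@[0,-54], "green meas", back(c,[[125+(280+335)/10,206+(78+235)/10]],5))
E
```

```text
fix [ 457.307707   -207.49987652] -0.08059296803717446 res [[0.4, 0.7], [0.9, -0.2], [-1.2, 0.1], [-0.1, -0.6]]
  side px(800) [[353.0, 397.0], [349.0, 515.0], [277.0, 517.0], [295.0, 398.0]]
nest [ 461.33299457 -157.66216931] knob [ 453.28241942 -257.33758373]
bar ends top px crop [[488. 247.]
 [644. 260.]] side [[312. 417.]
 [308. 450.]]
bar meas z112 [[ 455.07515831 -227.50918345  112.        ]
 [ 449.56081099 -285.02618649  112.        ]]
pad [470.61543338   5.35191977] -0.04040554764759687 res [[0.6, 0.0], [0.4, -0.6], [0.1, 0.0], [-1.1, 0.6]]
  side px(800) [[354.0, 333.0], [356.0, 372.0], [295.0, 375.0], [299.0, 336.0]]
crate [482.17111112 228.75423417] 0.05120288316767664 res [[0.6, 1.5], [1.3, -1.7], [-0.9, -1.3], [-1.0, 1.5]]
  side px(800) [[357.0, 232.0], [367.0, 277.0], [295.0, 283.0], [293.0, 237.0]]
free cell [484.93485881 174.82500555] green meas [[486.26155999 171.91645467   5.        ]]
```

```bash
python3 - <<'E'
from h import *
s=optics.camera("side")
im=s["frame"][130:340,160:260,::-1]; 
crop(s,170,245,75,95,6,"sfix")
E
```

```text
(no output)
```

View pics/sfix.png

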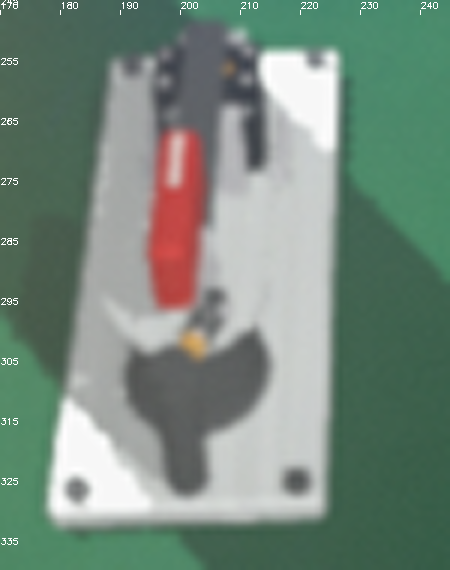

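Both views agree to within about 1 mm, and the sizes and heights are consistent. The arm is closed over the block. Turning the knob now.

```bash
cat >> h.py <<'E'
pi=np.pi
fyaw=-0.0806; nest=np.array([461.3,-157.7]); knob=np.array([453.3,-257.3]); pad=np.array([470.6,5.4])
def O(y): return [pi,0,y]
def st(tag=""): print(tag,"t",round(telemetry.read_time(),2),"pos",np.round(telemetry.read_eef_pos(),1),"F",np.round(telemetry.read_contact_force(),1),"M",np.round(telemetry.read_moment(),2),"open",round(telemetry.read_opening(),3),"grip",np.round(telemetry.read_grasp_force(),1))
E
python3 - <<'E'
from h import *
y=fyaw+pi/2
manip.movep([*knob,180],O(y)); manip.move_gripper(.55)
print(manip.movel([*knob,83],v=100,guard=8)); st("down")
manip.move_gripper(0,50); st("grip")
for a in(.35,.7,1.0,1.27):
    manip.movep([*knob,83],O(y-a)); st(a)
c=optics.camera("top"); crop(c,275,200,90,75,8,"turned")
crop(c,125,206,75,66,8,"crate2")
E
```

```text
False
down t 3.56 pos [ 453.7 -257.6   83.5] F [ 1.5  0.7 -0.7] M [0.01 0.01 0.02] open 0.546 grip 0.0
grip t 3.95 pos [ 454.4 -257.7   83.8] F [2.9 2.4 3.6] M [ 0.29 -0.28  0.19] open 0.152 grip 51.5
0.35 t 4.38 pos [ 454.3 -257.6   83.7] F [2.8 2.3 6. ] M [ 0.37 -0.37  0.17] open 0.157 grip 51.6
0.7 t 4.8 pos [ 454.2 -257.5   83.7] F [3.2 2.2 6.1] M [ 0.36 -0.33 -0.07] open 0.151 grip 51.7
1.0 t 5.19 pos [ 454.2 -257.5   83.7] F [3.2 1.9 6.7] M [ 0.35 -0.34 -0.28] open 0.156 grip 51.7
1.27 t 5.56 pos [ 454.1 -257.4   83.7] F [3.1 1.6 7.1] M [ 0.41 -0.31 -0.25] open 0.15 grip 51.8
```

View pics/crate2.png

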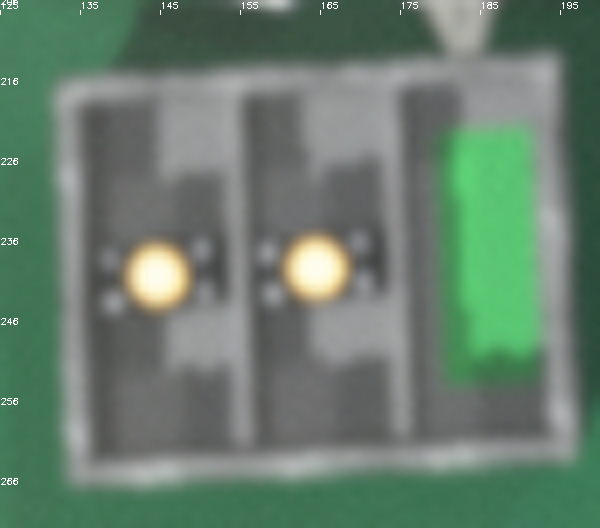

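The green floor shows with its left edge at about x=447, top at 127 and bottom at 381. The divider's right edge is at about 411 and the outer wall spans roughly 545–568 at mid row 255. I'll compute the cell centre, release the knob and check it.

```bash
python3 - <<'E'
from h import *
c=optics.camera("top")
b=lambda u,v,z:back(c,[[(u+.5)/8-.5+125,(v+.5)/8-.5+206]],z)[0].round(1)
print("div R",b(410,258,60),"wall in",b(547,252,60),"wall out",b(569,252,60),"div L",b(393,258,60))
print("green L top",b(448,130,5),"L bot",b(446,381,5), "win",b(157,276,53),b(316,269,53))
print("left wall out",b(62,280,60))
manip.move_gripper(.6); st("rel")
manip.movel([*telemetry.read_eef_pos()[:2],180],v=200)
manip.movep([*nest,160],O(fyaw+pi/2)); manip.move_gripper(1.0)
c=optics.camera("side"); crop(c,170,235,90,100,6,"open"); st()
E
```

```text
div R [486.2 196.   60. ] wall in [488.4 149.3  60. ] wall out [488.4 141.8  60. ] div L [486.2 201.8  60. ]
green L top [530.2 189.4   5. ] L bot [441.3 188.9   5. ] win [479.8 283.2  53. ] [482.2 228.9  53. ]
left wall out [478.6 314.1  60. ]
rel t 6.11 pos [ 453.  -257.2   82.8] F [-0.2 -0.2 -0.3] M [-0.03 -0.01  0.01] open 0.601 grip 0.0
 t 8.26 pos [ 461.3 -157.8  160.1] F [0.4 0.3 0.1] M [-0.01 -0.02 -0.  ] open 0.999 grip 0.0
```

View pics/open.png

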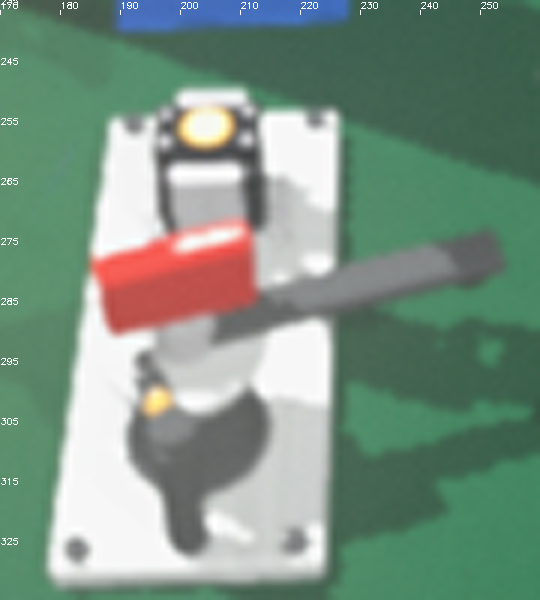

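The clamp arm is swung aside to (490,250), and the block is still in the nest with its window at (205,128). Grasping it by its ends.

```bash
python3 - <<'E'
from h import *
s=optics.camera("side"); print("window",back(s,[[170+205/6,235+128/6]],60).round(1))
manip.move_gripper(.8)
print(manip.movel([*nest,27],v=80,guard=6)); st("down")
manip.move_gripper(0,40); st("grip")
p=telemetry.read_eef_pos()
manip.movel([p[0],p[1],45],v=40); st("lift")
manip.movel([p[0],p[1],130],v=120); st("up")
y=fyaw+pi/2
manip.movep([*pad,110],O(y))
manip.movel([*pad,30],v=100)
print(manip.movel([*pad,14],v=15,guard=3)); st("pad")
E
```

```text
window [[ 461.1 -156.1   60. ]]
False
down t 10.44 pos [ 461.6 -157.8   27.4] F [-0.1 -0.5  0.7] M [ 0.02  0.03 -0.01] open 0.801 grip 0.0
grip t 10.81 pos [ 461.5 -157.8   27.4] F [-0.1 -0.4  5.2] M [ 0.03  0.09 -0.  ] open 0.464 grip 41.0
lift t 11.41 pos [ 461.5 -157.8   45.2] F [-0.4 -0.3 -0.9] M [ 0.01  0.01 -0.03] open 0.466 grip 40.5
up t 12.27 pos [ 461.  -157.5  129.5] F [ 0.  -0.1 -1.6] M [ 0.01 -0.04  0.01] open 0.462 grip 40.5
True
pad t 14.68 pos [470.5   5.4  18.4] F [-0.7 -0.3  4.9] M [-0.02 -0.04  0.03] open 0.464 grip 41.0
```

```bash
python3 - <<'E'
from h import *
manip.move_gripper(.8); manip.sleep(.3); st("rel")
manip.movel([*pad,150],v=200)
manip.movep([*pad,150],O(fyaw)); manip.sleep(.2)
c=optics.camera("side"); crop(c,170,195,75,60,8,"onpad"); st()
E
```

```text
rel t 15.37 pos [470.1   5.5  18. ] F [ 0.2  0.4 -0.1] M [ 0.01 -0.02  0.02] open 0.799 grip 0.0
 t 17.82 pos [470.6   5.4 150. ] F [-0.2  0.2 -0.6] M [-0.02  0.01  0.05] open 0.802 grip 0.0
```

View pics/onpad.png

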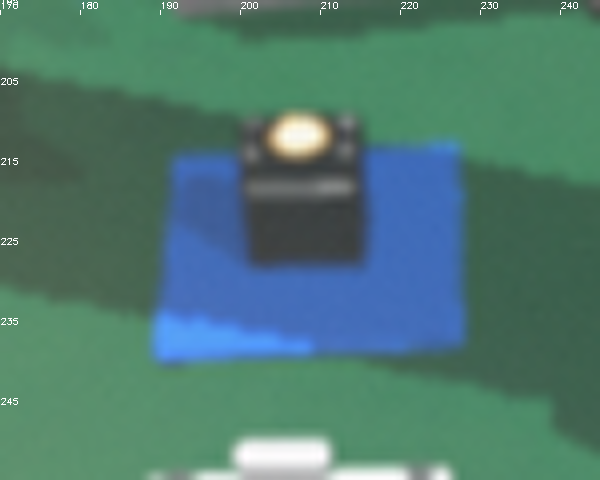

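The block stands upright and released at the middle of the pad, its window at (300,135). Now regrasping it across its thin side and taking it to the cell, lowering slowly with a guard.

```bash
python3 - <<'E'
from h import *
s=optics.camera("side"); print("window",back(s,[[170+300/8,195+135/8]],51).round(1))
print(manip.movel([*pad,18.5],v=100,guard=6)); st("down")
manip.move_gripper(0,40); st("grip")
manip.movel([*pad,150],v=120); st("up")
cell=np.array([486,172.8]); y=.0512+pi/2
manip.movep([*cell,150],O(y))
manip.movel([*cell,78],v=80); st("above")
print(manip.movel([*cell,30],v=40,guard=5)); st("in")
if telemetry.read_eef_pos()[2]<32: print(manip.movel([*cell,16],v=12,guard=3)); st("floor")
E
```

```text
window [[470.6   8.8  51. ]]
False
down t 19.34 pos [470.9   5.3  18.9] F [ 0.3 -0.3  0.4] M [-0.02 -0.06  0.01] open 0.798 grip 0.0
grip t 19.81 pos [470.9   5.3  18.9] F [0.2 0.4 5.3] M [ 0.01  0.04 -0.03] open 0.276 grip 40.1
up t 21.05 pos [470.    5.5 149.4] F [-0.6 -1.2 -1.9] M [-0.03  0.01 -0.03] open 0.271 grip 39.5
above t 23.32 pos [486.4 172.8  78.4] F [-0.6  0.3 -0.9] M [ 0.02 -0.05  0.02] open 0.27 grip 39.4
False
in t 24.68 pos [486.2 172.8  30.2] F [-1.2 -0.2 -1. ] M [ 0.04 -0.03 -0.02] open 0.275 grip 39.4
True
floor t 25.45 pos [486.  172.8  20.9] F [-0.3  0.6  4.4] M [0.04 0.05 0.05] open 0.281 grip 40.0
```

```bash
python3 - <<'E'
from h import *
manip.move_gripper(.65); manip.sleep(.2); st("rel")
manip.movel([486,172.8,150],v=120)
manip.movep([400,-30,220],O(pi/2)); manip.sleep(.3); st("away")
t=optics.camera("top"); s=optics.camera("side")
f=lambda c,x,y,w,h:cv2.resize(c["frame"][y:y+h,x:x+w,::-1],(400,400*h//w),interpolation=cv2.INTER_CUBIC)
a=f(t,125,200,80,80);b=f(s,175,140,80,80);k=f(s,170,235,90,90)[:200]
k=f(s,170,255,100,50)
im=np.zeros((600,800,3),np.uint8); im[:400,:400]=a; im[:400,400:]=b; im[400:,:400]=k
cv2.imwrite("pics/final.png",im)
E
```

```text
rel t 26.06 pos [485.3 172.7  20.3] F [-0.8  0.2  0.3] M [-0.   -0.03 -0.03] open 0.65 grip 0.0
away t 28.51 pos [400.2 -29.3 219.6] F [0.1 0.6 0.7] M [-0.01  0.01 -0.02] open 0.648 grip 0.0
```

View pics/final.png

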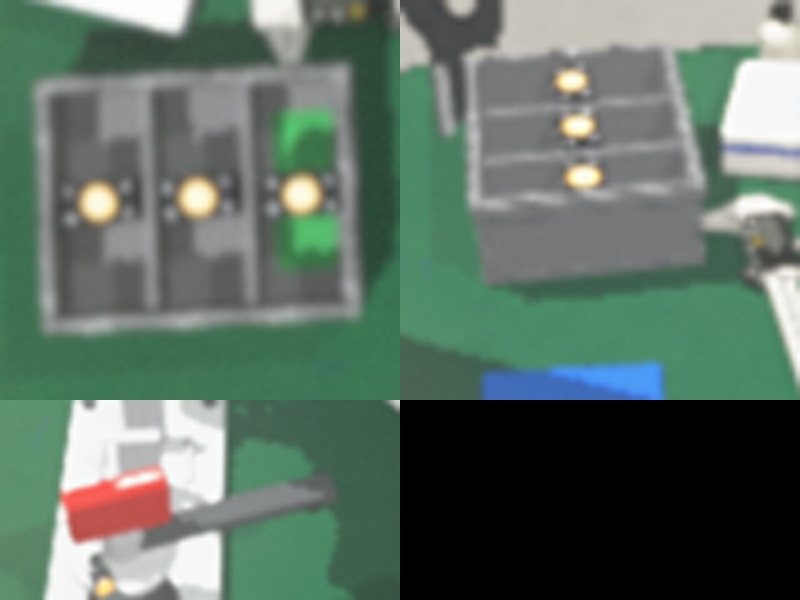

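The block's window at (300,195) is aligned with the stored ones at (98,202) and (197,198), upright and wide side across the cell. The knob is still open and the arm is clear.

```bash
python3 -c "
from h import *
print(manip.close_job())"
```

```text
the job is handed in; nothing more can be done
None
```

I handed the job in at about 28.5 s of the 67 s allowed: the block stands upright and released in the green cell with its wide side across it, the knob is still open, and the stored blocks look undisturbed in the last picture; no verdict came back.

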